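# Unlock the sandwich toaster and hold its lid open at 60 degrees

### The arm

A 6-joint arm with a two-finger parallel gripper is mounted at the origin on the work surface. World frame = base frame: x ahead of the robot, y to its left, z up, the work surface at z = 0. Lengths are in m, angles in degrees, forces in N, time in s.
With the tool pointing down it reaches from about 0.35 to 0.725 m from the base axis. Payload 4.3 kg.
Tool frame: the origin (TCP) lies midway between the tips of the shut fingers; the grasp point (between the pads) lies robot.grasp_offset behind it (robot.grasp_offset is the distance from the TCP to the grasp point, in m); x points along the fingers, z is the direction in which the jaws open and shut, and the axes are right-handed (so a half turn about x gives the same grasp; the last joint's range is limited). The gripper opens to 85 mm and grips with 20 to 120 N. Pads are 22 mm wide; open, the fingers measure 114 mm over their backs; the gripper's body (76 mm by 85 mm) begins 54 mm behind the grasp point. The pads swing forward as they close: fully open they stand 13 mm farther back than shut.
Start: joints at [67.363, 21.618, 4.641, 73.018, 0, 83.68], TCP at [0.162, 0.552, 0.198] pointing down, gripper open.
Joint ranges: [-156.06, 156.06], [-48.1, 94.91], [-58.44, 69.94], [-101.28, 121.22], [-78.64, 73.56], [-180, 180]. Speed limits (degrees/s): [147.25, 147.25, 180, 180, 180, 180].

### API

Orientations are given as [roll, pitch, yaw] about the fixed x, y, z axes, in that order (R = Rz(yaw) Ry(pitch) Rx(roll)).
In Python, from station import robot gives the robot as it stands.
- The arm moves only by the tool move_arm, never from a script. Its argument "deltas" is a list of rows, each a list of 3 entries, a list of its own where there are three numbers: the turn, a rotation vector about the tool's x, y, z in degrees, then the shift along the tool's x, y, z in m, then the gripper's target within -1 to 1 (fully open at 1, half-way at 0, shut at -1). A call has 1 to 10 rows; each row is the pose to reach, as a shift and turn from the pose measured when the call began, along the tool's axes at that moment; what a row does not reach only later rows make up. A row lasts 1/8 s, in which the tool goes at most 62.5 mm and 10.7 degrees, less where a joint would pass 70% of its speed; a pose out of reach is approached as far as the arm can. A call with a gripper value outside its range is refused whole. The fingers move at their own pace and stop on an object; "force" is the grip in N (left out, the last holds). Time passes only in rows, so rows that repeat a pose let the fingers close. It gives the time, the measured TCP pose, the force and the opening at its end, in the units of the state.
- robot.state(): the state, without advancing time (a new reading comes with each control period).
- robot.grab_frame(name): name is "scene" or "top" or "wrist"; returns the picture (384x512x3 uint8, red, green, blue); there is no depth.
- robot.camera_model(name): a dict with "vertical_fov" (degrees; the focal length in pixels is half the picture's height over the tangent of half this angle, whatever the lens; pixels are square), "cx", "cy" (the principal point, pixels), "origin" and "orientation" of the camera in the world. Camera axes: x right, y down, z forward; pixel columns grow to the right and rows downward; lengths in m; the calibration is good to about 2 mm. The wrist camera is an equidistant fisheye: a pixel r from the principal point sees the ray r / f radians off the axis. A picture is of the moment at which its call begins: read the wrist's pose just before it. camera_model takes no time and is no camera call; for the wrist camera it gives the pose at the moment of the call.
- robot.finish_job(): hands the job in, once; it reports no verdict.
The state is a dict: "time": time; "q": joint angles; "dq": joint speeds; "effort": joint torques, N m; "position": TCP position; "orientation": TCP orientation; "wrist_force": force on the tool from outside, world axes, zero at the start; "torque": the same for the moment, N m; "width": finger opening in m.
Only numpy, scipy, OpenCV 4.12 (cv2) and the standard library are available. Lean on these libraries where they do the work, as an engineer would, in place of code of your own. Each camera call takes 0.05 s, during which the arm holds its last target. There are 200 camera calls.

### The job

I want to wipe the plates of the sandwich toaster: slide the orange lock on its handle fully across to unlock it while the lid is still shut, then lift the lid by its black upper handle to 60 degrees from closed and keep it there. The lid has no stay and drops as soon as it is let go, so do not let it fall on the way, and finish with the fingers still holding the handle and the lid still at 60 degrees. Leave the pot, strainer, saucer and grinder on the chopping board where they are.

Things in the scene. Friction and masses are not known exactly. Their poses are not given: they have to be found in the camera images.
- press: White two-slice sandwich toaster, fixed on the counter. 225 mm deep (x), 230 wide (y), 95 high with lid shut. Origin: centre of the underside. x points from the front (handles, towards the robot) to the back (hinge), y along the hinge, z up; yaw within 0.35 rad. Under the upper handle a fixed lower handle juts from the base: 34 mm wide, 24 to 46 mm above the counter.
- handle_grip (a point): Centre of the black upper handle, a straight tongue fixed to the lid's front edge: 69 mm long (x), 44 mm wide (y), 18 mm thick. Grip it across its 44 mm width. Its axes are the toaster's when the lid is shut; it turns with the lid. Lid shut, this centre lies 61 mm above the counter (top face at 70 mm), 257 mm in front of and 11 mm above the hinge axis.
- lid_hinge (a point): Middle of the lid's hinge axis, 110 mm behind the toaster's origin (+x) and 50 mm above the counter. The axis runs along the toaster's y.
- press_lid (a joint): Lid angle in rad: 0 shut, grows as the front of the lid is lifted (60 degrees = 1.047), stop at 1.8. The lid weighs about 0.5 to 0.9 kg, turns freely and falls shut when released; lifting at the handle takes about 3 to 5 N.
- lock_tab (a point): Centre of the lock's orange tab on top of the upper handle: 18 mm (x) by 14 mm (y), standing 15 mm above the handle's top face; centre 8 mm above that face and, locked, 7 mm off the handle's middle to the toaster's -y. A steel hook on the slide hangs in front of the handle and catches under a lip on the lower handle: locked, the lid cannot be lifted.
- press_lock (a joint): Travel of the slide lock in m: 0 locked; slides sideways towards the toaster's +y (the robot's left) to its stop at 0.014, fully unlocked; it takes about 2 N and stays where it is left.
- board: Wooden chopping board, 420 mm (x) by 300 mm (y), 24 mm thick, fixed on the counter beside the toaster, on its left or on its right. Origin: centre of the underside.
- pot: Steel pot with a copper bottom, 176 mm across, 97 mm tall, a side loop each at +-y to 116 mm from the axis, on the board. Origin: centre of the underside.
- strainer: Green plastic strainer bowl, 132 mm across, 53 mm tall, a short lug to 111 mm from the axis, on the board. Origin: centre of the underside.
- saucer: White ceramic saucer, 120 mm across, 18 mm tall, on the board. Origin: centre of the underside.
- grinder: Steel saffron grinder with a brass lid and a turning crank on top, 62 mm across, 143 mm tall, crank knob sweeping to 53 mm from the axis, on the board. Origin: centre of the underside.

How it is judged (in metres and radians):
On the way, in this order (a step that is already met when the one before it is completed fails the run):
1. the lock is slid across to unlocked (at least 11 of its 14 mm) while the lid is still shut (value of joint press_lock above 0.011 m and value of joint press_lid below 0.06 rad), for 0.1 s.
2. the lid is held at 60 degrees by the fingers on its handle (value of joint press_lid between 0.925 and 1.169 rad and contact force between the fingers and press_lid_c0 above 0.5 N), for 0.4 s.
At the end, for the whole second after the job is handed in: The program ends while the fingers still hold the upper handle (contact force over 0.5 N) with the lid still (under 0.1 rad/s) at 60 degrees, give or take 7, the lock still unlocked (over 9 mm), and the pot, strainer, saucer and grinder within 30 mm of where they stood (all of step 2 and velocity of joint press_lid between -0.1 and 0.1 rad/s and value of joint press_lock above 0.009 m and distance of each of pot, strainer, saucer, grinder from where it was at the start of the episode below 0.03 m); the arm keeps its last pose, push and grip.
It fails at once if the lid drops (closes faster than 1.5 rad/s) (velocity of joint press_lid below -1.5 rad/s).
It fails at once if the pot, strainer, saucer or grinder is shifted by more than 30 mm or tipped (distance of any of pot, strainer, saucer, grinder from where it was at the start of the episode above 0.03 m or angle between any of pot, strainer, saucer, grinder's own z axis and vertical above 0.35 rad).
It also fails if it takes over 58 s, if anything falls off the work surface, if the arm or the gripper's body presses on something with over 40 N, if the wrist force passes 120 N, or if a joint passes its speed limit or range.

## Working session

There is one attempt and no reset: what is moved stays moved. The work goes in short steps, Python scripts to look and compute and a tool call to move; the robot and the scene stay as the last step left them, time stands still between calls to the robot, and variables do not carry over. Pictures are saved under pics/ and viewed, about 8 in all and at most 12, crops included, and the job is handed in when it is done.

Besides the shell and the picture viewer there is one more tool, called after ">>>" as a command line: name --argument value ..., lists and objects as JSON in quotes. move_arm: Moves the arm, as the interface text tells. Its arguments: {"type":"object","properties":{"deltas":{"type":"array"},"force":{"type":"number"}},"required":["deltas"]}

```bash
mkdir -p pics; ls; python3 - <<'E'
from station import robot
import cv2,numpy as np
print(robot.state()); print(robot.grasp_offset)
for n in("scene","top","wrist"):
    print(n,robot.camera_model(n)); cv2.imwrite(f"pics/{n}0.png",robot.grab_frame(n)[:,:,::-1])
E
```

```text
pics
{'time': 0.0, 'q': array([ 6.73626392e+01,  2.16632559e+01,  4.56014078e+00,  7.30177722e+01,
       -7.72823208e-05,  8.36787473e+01]), 'dq': array([0.05346329, 0.09854518, 0.09039866, 0.00191134, 0.0763283 ,
       0.10049527]), 'effort': array([-1.00999052e-03, -4.63606095e+01,  2.69873500e+01,  2.08729785e-02,
       -1.25594702e-04, -1.29177820e-06]), 'position': array([0.16125909, 0.55114745, 0.19692854]), 'orientation': array([ 173.71537604,   89.87911272, -112.60073204]), 'wrist_force': array([-0.20203124, -0.12351206, -0.37091871]), 'torque': array([ 0.01799599, -0.01692326,  0.01911015]), 'width': 0.08534027047809944}
0.0187
scene {'vertical_fov': 46.986911079685655, 'cx': 255.1760317012679, 'cy': 195.2672791458515, 'origin': array([ 1.06302985, -0.4590352 ,  0.96457653]), 'orientation': array([-145.31557107,   -0.3731888 ,   43.86477581])}
top {'vertical_fov': 54.766322692328124, 'cx': 258.7939980087798, 'cy': 195.5755876712323, 'origin': array([ 0.54147592, -0.00636627,  0.85365468]), 'orientation': array([-1.74337013e+02, -2.63109702e-02, -9.08422907e+01])}
wrist {'vertical_fov': 65.70646984690485, 'cx': 255.9873231754348, 'cy': 191.58370192741765, 'origin': array([0.09141953, 0.57143671, 0.37332361]), 'orientation': array([1.63583604e+02, 1.27947195e-01, 7.37193960e+01])}
```

View pics/top0.png

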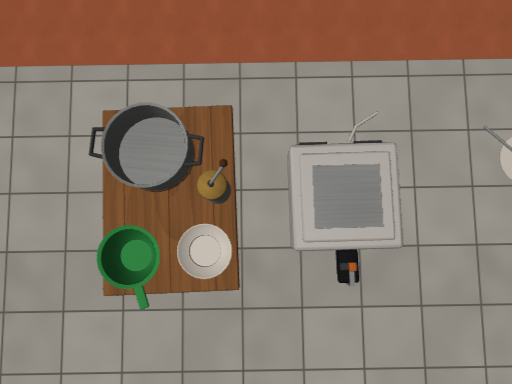

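View pics/scene0.png

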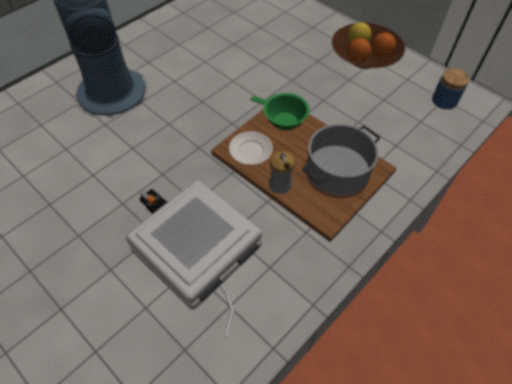

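The top view shows the toaster's lid at cols 290–400 and rows 142–250. Its black handle is at about (347,266), with the orange tab at (352,266), and the board is to the left. The scene view agrees, with the tab at about (152,198).

```bash
cat > h.py <<'E'
import numpy as np,cv2
from scipy.spatial.transform import Rotation as Ro
def cam(m):
    f=192/np.tan(np.radians(m["vertical_fov"]/2))
    return f,Ro.from_euler('xyz',m["orientation"],degrees=True).as_matrix(),np.array(m["origin"])
def ray(m,uv,fish=False):
    f,R,o=cam(m); d=(np.array(uv,float)-[m["cx"],m["cy"]])/f
    if fish:
        r=np.linalg.norm(d); v=np.r_[d/max(r,1e-9)*np.sin(r),np.cos(r)]
    else: v=np.r_[d,1]
    return o,R@(v/np.linalg.norm(v))
def plane(m,uv,z,fish=False):
    o,v=ray(m,uv,fish); return o+v*(z-o[2])/v[2]
def two(r1,r2):
    A=np.stack([r1[1],-r2[1]],1); s=np.linalg.lstsq(A,r2[0]-r1[0],rcond=None)[0]
    a=r1[0]+s[0]*r1[1]; b=r2[0]+s[1]*r2[1]; return (a+b)/2,np.linalg.norm(a-b)
def blob(mask,win):
    u0,u1,v0,v1=win; m=np.zeros_like(mask); m[v0:v1,u0:u1]=mask[v0:v1,u0:u1]
    c=max(cv2.findContours(m,cv2.RETR_EXTERNAL,cv2.CHAIN_APPROX_NONE)[0],key=cv2.contourArea); return c,m
E
cat > m0.py <<'E'
from h import *
from station import robot
T=robot.camera_model("top");S=robot.camera_model("scene")
t=cv2.imread("pics/top0.png");s=cv2.imread("pics/scene0.png")
def org(im): 
    h=cv2.cvtColor(im,cv2.COLOR_BGR2HSV); return cv2.inRange(h,(3,150,120),(18,255,255))
def cen(m): v,u=np.nonzero(m); return np.array([u.mean(),v.mean()]),len(u)
_,mo=blob(org(t),(330,370,240,290)); _,ms=blob(org(s),(130,180,180,220))
ut,n1=cen(mo);us,n2=cen(ms); print("tab px",ut,n1,us,n2)
print("tab 2view",two(ray(T,ut),ray(S,us)), "top plane .078",plane(T,ut,.078),"scene",plane(S,us,.078))
dark=cv2.inRange(t,(0,0,0),(45,45,45)); c,_=blob(dark,(330,365,249,290))
print("handle rows",cv2.boundingRect(c))
bx=cv2.boxPoints(cv2.minAreaRect(c)); print("handle",[plane(T,p,.07)[:2].round(4) for p in bx])
w=cv2.inRange(cv2.cvtColor(t,cv2.COLOR_BGR2HSV),(0,0,185),(180,40,255))
c,m=blob(w,(275,410,125,255)); print("lid area",cv2.contourArea(c))
r=cv2.minAreaRect(c);print(r)
for p in cv2.boxPoints(r): print(p,plane(T,p,.085)[:2].round(4))
big=np.hstack([cv2.resize(t[225:300,300:400],None,fx=5,fy=5,interpolation=2),cv2.resize(cv2.cvtColor(m,8)[120:270,270:420],(375,375))[:, :300]])
cv2.imwrite("pics/c0.png",big)
E
python3 m0.py
```

```text
tab px [352.05454545 266.43636364] 55 [150.68181818 198.04545455] 22
tab 2view (array([ 0.46919604, -0.19673815,  0.0833057 ]), np.float64(0.0002768584811791763)) top plane .078 [ 0.46860237 -0.19815615  0.078     ] scene [ 0.46573579 -0.19507027  0.078     ]
handle rows (336, 250, 23, 33)
handle [array([ 0.5022, -0.1674]), array([ 0.5038, -0.2116]), array([ 0.4369, -0.2124]), array([ 0.4353, -0.1686])]Traceback (most recent call last):
  File "m0.py", line 15, in <module>
    c,m=blob(w,(275,410,125,255)); print("lid area",cv2.contourArea(c))
        ~~~~^^^^^^^^^^^^^^^^^^^^^
  File "h.py", line 19, in blob
    c=max(cv2.findContours(m,cv2.RETR_EXTERNAL,cv2.CHAIN_APPROX_NONE)[0],key=cv2.contourArea); return c,m
ValueError: max() iterable argument is empty
```

```bash
sed -i 's/(0,0,185),(180,40,255)/(0,0,150),(180,40,255)/' m0.py; sed -i '/^w=/a w=cv2.morphologyEx(w,cv2.MORPH_OPEN,np.ones((3,3)));print("px lid",t[246,350],"tile",t[300,300],t[200,270])' m0.py; sed -i 's/(0,0,150)/(0,0,168)/' m0.py; python3 m0.py
```

```text
tab px [352.05454545 266.43636364] 55 [150.68181818 198.04545455] 22
tab 2view (array([ 0.46919604, -0.19673815,  0.0833057 ]), np.float64(0.0002768584811791763)) top plane .078 [ 0.46860237 -0.19815615  0.078     ] scene [ 0.46573579 -0.19507027  0.078     ]
handle rows (336, 250, 23, 33)
handle [array([ 0.5022, -0.1674]), array([ 0.5038, -0.2116]), array([ 0.4369, -0.2124]), array([ 0.4353, -0.1686])]
px lid [152 158 163] tile [124 132 137] [132 140 145]
lid area 10199.0
((344.8034973144531, 195.58786010742188), (100.04000854492188, 105.63553619384766), 87.70938873291016)
[290.02872 147.71884] [ 0.7182 -0.0753]
[395.57986 143.4968 ] [ 0.7241 -0.2986]
[399.57828 243.45688] [ 0.5144 -0.2961]
[294.02713 247.67892] [ 0.509  -0.0787]
```

View pics/c0.png

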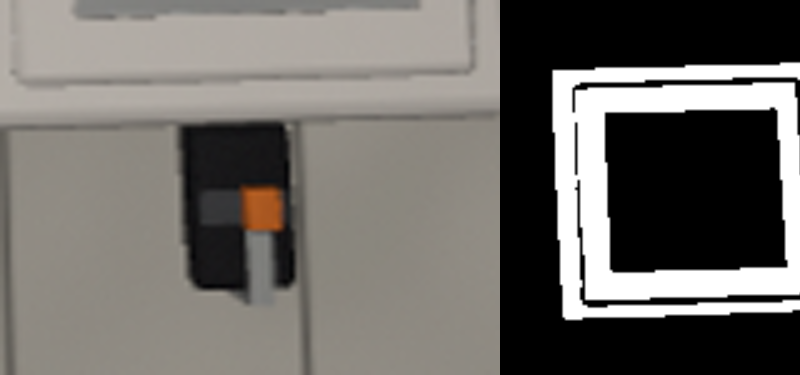

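The crop shows the tab (orange, crop px about (262,208)) on the -y half of the handle. The steel hook bar runs forward from it. The handle measures 67 x 44 mm with its centre at about (0.4695, -0.190), yaw is about 1.2°, and the tab height agrees with the given size. Next I work out the moves.

```bash
cat > d.py <<'E'
# python3 d.py x y z pitch_down yaw flip : delta from now to that TCP pose; jaw along toaster y
import sys; from h import *; from station import robot
x,y,z,p,yaw,fl=map(float,sys.argv[1:7]); s=robot.state()
R0=Ro.from_euler('xyz',s["orientation"],degrees=True)
X=Ro.from_euler('zy',[yaw,p],degrees=True) if 0 else Ro.from_euler('z',yaw,degrees=True)*Ro.from_euler('y',p,degrees=True)
# base: tool x fwd, jaw z along +y (fl=0) or -y (fl=1)
R=X*Ro.from_euler('x',-90 if fl==0 else 90,degrees=True)
d=R0.inv()*R; np.set_printoptions(precision=4,suppress=True)
print("turn",d.as_rotvec(degrees=True),"shift",R0.inv().apply(np.array([x,y,z])-s["position"]))
print("pos",s["position"],"q",s["q"],"F",s["wrist_force"],"M",s["torque"],"w",s["width"],"t",s["time"])
print("tool axes\n",R0.as_matrix())
E
python3 d.py .4 .1 .28 90 1.2 0; python3 d.py .4686 -.235 .15 90 1.2 1 
```

```text
turn [-17.5174  -0.0871  -0.0259] shift [-0.0823 -0.3559 -0.3662]
pos [0.1613 0.5513 0.1972] q [67.3647 21.653   4.5808 73.0183  0.0024 83.6821] F [0.8523 0.4363 0.1982] M [0.0152 0.0376 0.006 ] w 0.08555722429269672 t 0.15
tool axes
 [[-0.0006 -0.9597  0.281 ]
 [-0.0014  0.281   0.9597]
 [-1.      0.0002 -0.0016]]
turn [162.4826  -0.037    0.1244] shift [ 0.0481 -0.5159 -0.6683]
pos [0.1613 0.5513 0.1972] q [67.3647 21.653   4.5808 73.0183  0.0024 83.6821] F [0.8523 0.4363 0.1982] M [0.0152 0.0376 0.006 ] w 0.08555722429269672 t 0.15
tool axes
 [[-0.0006 -0.9597  0.281 ]
 [-0.0014  0.281   0.9597]
 [-1.      0.0002 -0.0016]]
```

>>> move_arm --deltas '[[[0, 0, 0], [-0.05, 0, 0], -1], [[-3, 0, 0], [-0.08, -0.04, -0.04], -1], [[-5, 0, 0], [-0.08, -0.08, -0.08], -1], [[-7, 0, 0], [-0.08, -0.12, -0.12], -1], [[-9, 0, 0], [-0.08, -0.16, -0.165], -1], [[-11, 0, 0], [-0.08, -0.2, -0.205], -1], [[-13, 0, 0], [-0.08, -0.24, -0.245], -1], [[-15, 0, 0], [-0.08, -0.28, -0.285], -1], [[-17, 0, 0], [-0.08, -0.32, -0.33], -1], [[-17.5, 0, 0], [-0.08, -0.356, -0.366], -1]]' --force 40

```text
time: 1.4
position: [0.4006, 0.0982, 0.2776]
orientation: [155.4, 89.9, -113.4]
wrist_force: [0.2, 0.4, 0.1]
width: -0.0002
```

```bash
python3 d.py .4686 -.235 .13 90 1.2 0
```

```text
turn [-0.0442 -0.0787 -0.036 ] shift [ 0.148  -0.0614 -0.3343]
pos [0.4006 0.0982 0.2776] q [ 5.0047  2.0226 -8.3425 79.6761 -0.0761  3.8489] F [0.2025 0.4147 0.0613] M [ 0.0141 -0.0003 -0.0111] w -0.00017773945464681943 t 1.4
tool axes
 [[-0.0006 -0.9998 -0.0202]
 [-0.0014 -0.0202  0.9998]
 [-1.      0.0006 -0.0014]]
```

>>> move_arm --deltas '[[[0, 0, 0], [0.02, -0.01, -0.05], -1], [[0, 0, 0], [0.04, -0.02, -0.1], -1], [[0, 0, 0], [0.06, -0.03, -0.15], -1], [[0, 0, 0], [0.08, -0.04, -0.2], -1], [[0, 0, 0], [0.1, -0.05, -0.25], -1], [[0, 0, 0], [0.12, -0.06, -0.3], -1], [[0, 0, 0], [0.148, -0.061, -0.334], -1], [[0, 0, 0], [0.148, -0.061, -0.334], -1]]'

```text
time: 2.4
position: [0.4664, -0.2358, 0.1273]
orientation: [75.9, 89.7, 166.9]
wrist_force: [-0.3, 0.1, 0.1]
width: -0.0
```

```bash
python3 d.py .4686 -.235 .0765 90 1.2 0; python3 - <<'E'
from h import *; from station import robot
m=robot.camera_model("wrist");im=robot.grab_frame("wrist")[:,:,::-1].copy()
cv2.imwrite("pics/w1.png",im)
h=cv2.cvtColor(im,cv2.COLOR_BGR2HSV);o=cv2.inRange(h,(3,150,100),(18,255,255))
c,_=blob(o,(0,512,0,384));M=cv2.moments(c);uv=(M['m10']/M['m00'],M['m01']/M['m00']);print(uv,M['m00'],plane(m,uv,.085,True),[plane(m,p[0],.085,True)[:2].round(4) for p in cv2.boxPoints(cv2.minAreaRect(c))[:,None]])
E
```

```text
turn [-0.2455  0.0672 -0.2657] shift [ 0.0508 -0.0024  0.0007]
pos [ 0.4664 -0.2358  0.1273] q [-33.7099  17.6519 -11.6981  60.9066  -0.0964 -34.6642] F [-0.2679  0.055   0.1385] M [ 0.0356  0.0261 -0.0581] w -3.718532433764057e-05 t 2.4
tool axes
 [[-0.0047 -0.9999 -0.0167]
 [ 0.0011 -0.0167  0.9999]
 [-1.      0.0046  0.0012]]
(483.43505078485686, 261.4727977839335) 4512.5 [0.53225388 0.01125173 0.085     ] [array([0.724 , 0.0171]), array([ 0.4097, -0.0169]), array([0.4147, 0.0815]), array([0.8261, 0.1889])]
```

View pics/w1.png

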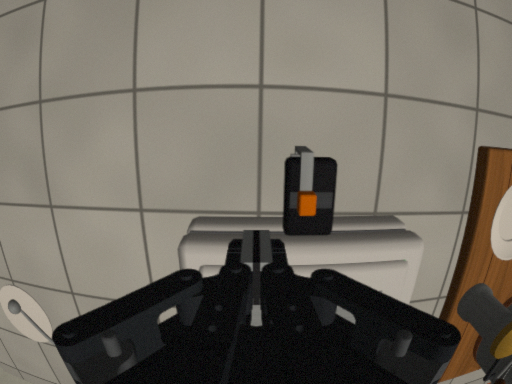

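The wrist view shows the tab at (308,204) on the black handle (cols 285–336, rows 156–234), with the shut fingertips at (257,240). I'll refine the handle from this view.

```bash
python3 - <<'E'
from h import *; from station import robot
m=robot.camera_model("wrist");im=cv2.imread("pics/w1.png")
h=cv2.cvtColor(im,cv2.COLOR_BGR2HSV);o=cv2.inRange(h,(3,150,100),(18,255,255))
c,_=blob(o,(280,340,180,225));b=cv2.boundingRect(c);print(b)
for uv in[(b[0],b[1]),(b[0]+b[2],b[1]+b[3])]: print("tab",plane(m,uv,.085,True))
d=cv2.inRange(im,(0,0,0),(50,50,50))|o
for v in (170,180,185,215,222): 
    u=np.nonzero(d[v,275:350])[0]+275; print(v,u.min(),u.max(),[plane(m,(a,v),.07,True)[:2].round(4) for a in(u.min(),u.max()+1)])
u=320; v=np.nonzero(d[140:245,u])[0]+140; print("x",v.min(),v.max(),[plane(m,(u,a),.07,True)[:2].round(4) for a in(v.min(),v.max()+1)])
E
```

```text
(299, 194, 18, 22)
tab [ 0.46003874 -0.20164469  0.085     ]
tab [ 0.47821936 -0.18575654  0.085     ]
170 285 335 [array([ 0.4444, -0.2119]), array([ 0.4432, -0.1692])]
180 285 335 [array([ 0.4528, -0.2115]), array([ 0.4517, -0.1685])]
185 285 334 [array([ 0.457 , -0.2114]), array([ 0.4561, -0.169 ])]
215 284 332 [array([ 0.4833, -0.211 ]), array([ 0.4829, -0.1681])]
222 283 332 [array([ 0.4897, -0.2115]), array([ 0.4894, -0.1674])]
x 157 234 [array([ 0.4328, -0.1836]), array([ 0.5019, -0.1779])]
```

>>> move_arm --deltas '[[[0, 0, 0], [0.025, -0.002, 0], -1], [[0, 0, 0], [0.051, -0.002, 0], -1], [[0, 0, 0], [0.051, -0.002, 0], -1]]'

```text
time: 2.82
position: [0.4674, -0.2325, 0.0768]
orientation: [62.2, 89.6, 153.3]
wrist_force: [0.1, -0.3, -0.9]
width: 0.0005
```

>>> move_arm --deltas '[[[0, 0, 0], [0, 0, 0.005], -1], [[0, 0, 0], [0, 0, 0.01], -1], [[0, 0, 0], [0, 0, 0.015], -1], [[0, 0, 0], [0, 0, 0.015], -1]]'

```text
time: 3.32
position: [0.4673, -0.2172, 0.0774]
orientation: [63.2, 89.6, 154.3]
wrist_force: [-0.5, -0.4, 0.2]
width: 0.0002
```

```bash
python3 d.py .469 -.205 .0765 90 1.2 0|head -2; python3 - <<'E'
from h import *; from station import robot
im=robot.grab_frame("wrist")[:,:,::-1].copy()
cv2.imwrite("pics/w2.png",cv2.resize(im[120:280,190:390],(800,640))[:600])
E
```

```text
turn [-0.0344  0.1616 -0.3192] shift [ 0.0009 -0.0019  0.0122]
pos [ 0.4673 -0.2172  0.0774] q [-31.9579  19.1323 -17.5025  53.7208  -0.0393 -33.1234] F [-0.4683 -0.3879  0.2141] M [ 0.0275 -0.0626  0.0762] w 0.00017338334564910788 t 3.325
```

View pics/w2.png

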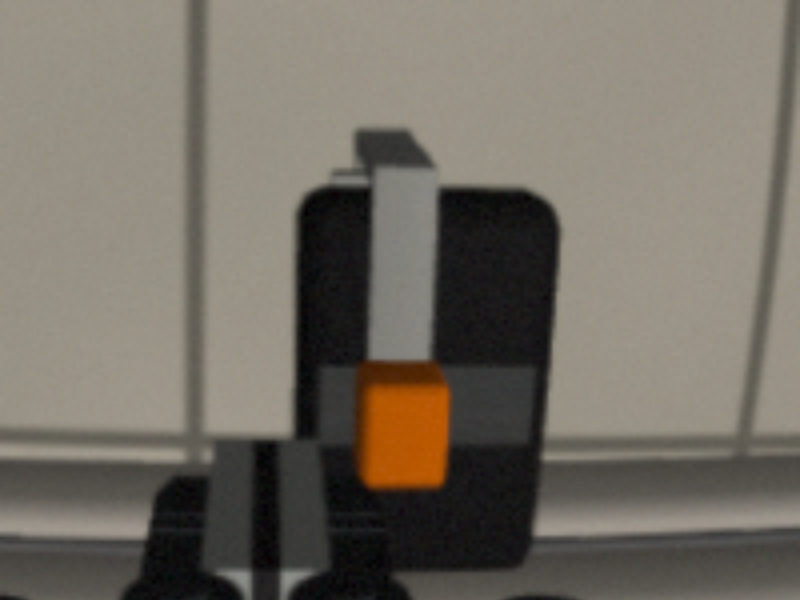

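This crop shows the fingertip's front edge at row 440, about 65 px behind the tab's front edge (362–385). The sideways gap is about 33 px, or 5 mm. I'll check the x overlap by projecting rays.

```bash
python3 - <<'E'
from h import *; from station import robot
m=robot.camera_model("wrist");print(m["origin"],m["orientation"],robot.state()["position"])
g=lambda a,b:(190+a/4,120+b/4)
for n,a,b,z in [("tip L",215,440,.077),("tip R",322,440,.077),("tab front top L",360,383,.085),("tab top back R",447,488,.085),("tab front bottom",360,362,.07),("handle front",400,188,.07),("handle L",300,300,.07),("handle R",557,300,.07)]: print(n,plane(m,g(a,b),z,True).round(4))
E
```

```text
[ 0.39543754 -0.21959539  0.25388332] [ 1.63906368e+02 -1.25124312e-01  9.11878685e+01] [ 0.46730969 -0.21742826  0.0772331 ]
tip L [ 0.4725 -0.2255  0.077 ]
tip R [ 0.4721 -0.2082  0.077 ]
tab front top L [ 0.4591 -0.2033  0.085 ]
tab top back R [ 0.4768 -0.1885  0.085 ]
tab front bottom [ 0.4611 -0.202   0.07  ]
handle front [ 0.4318 -0.1969  0.07  ]
handle L [ 0.4507 -0.2122  0.07  ]
handle R [ 0.4498 -0.1697  0.07  ]
```

>>> move_arm --deltas '[[[0, 0, 0], [0.001, 0.006, 0], -1], [[0, 0, 0], [0.001, 0.006, 0.004], -1], [[0, 0, 0], [0.001, 0.006, 0.007], -1], [[0, 0, 0], [0.001, 0.006, 0.01], -1], [[0, 0, 0], [0.001, 0.006, 0.013], -1], [[0, 0, 0], [0.001, 0.006, 0.013], -1]]'

```text
time: 4.12
position: [0.4611, -0.2043, 0.0763]
orientation: [63.8, 89.6, 155.0]
wrist_force: [0.4, -0.6, 0.3]
width: 0.0001
```

>>> move_arm --deltas '[[[0, 0, 0], [0, 0, 0.002], -1], [[0, 0, 0], [0, 0, 0.004], -1], [[0, 0, 0], [0, 0, 0.004], -1]]'

```text
time: 4.5
position: [0.4609, -0.2001, 0.0763]
orientation: [63.7, 89.6, 154.9]
wrist_force: [0.0, -0.0, -0.1]
width: -0.0002
```

```bash
cat > tab.py <<'E'
from h import *; from station import robot
m=robot.camera_model("wrist");im=robot.grab_frame("wrist")[:,:,::-1].copy()
s=robot.state();print(s["position"],s["wrist_force"],s["q"].round(1),s["time"])
cv2.imwrite("pics/last.png",im)
o=cv2.inRange(cv2.cvtColor(im,cv2.COLOR_BGR2HSV),(3,150,100),(18,255,255))
c,_=blob(o,(200,400,120,260));b=cv2.boundingRect(c);print(b)
for uv in[(b[0],b[1]),(b[0]+b[2],b[1]+b[3])]: print("tab",plane(m,uv,.085,True).round(4))
d=cv2.inRange(im,(0,0,0),(50,50,50))
E
python3 tab.py
```

```text
[ 0.46095247 -0.20023918  0.07629484] [-0.32561344 -0.22695183  0.05783617] [-30.7  17.9 -19.5  53.   -0.  -31.9] 4.55
(253, 224, 22, 15)
tab [ 0.4581 -0.2023  0.085 ]
tab [ 0.468  -0.1884  0.085 ]
```

```bash
python3 -c "
import cv2;im=cv2.imread('pics/last.png');cv2.imwrite('pics/c3.png',cv2.resize(im[140:290,180:350],(680,600)))"
```

```text
(no output)
```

View pics/c3.png

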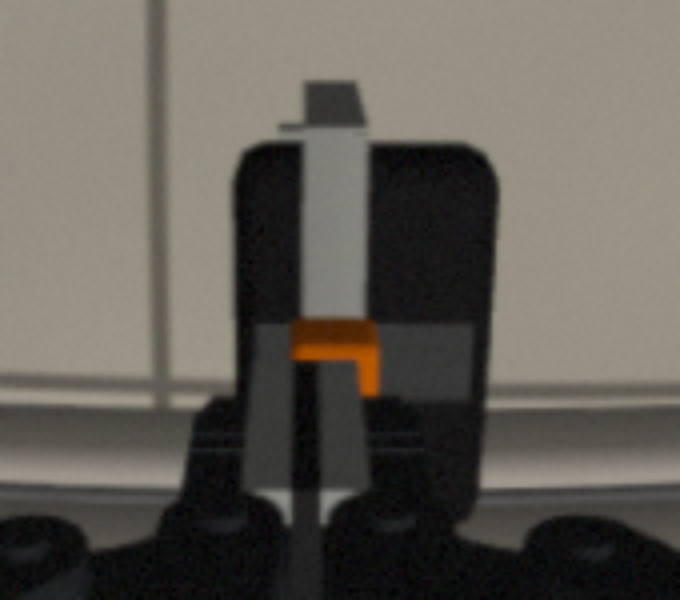

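The fingertips overlap the tab without any force, so the shut tips sit higher than I assumed, above the tab. I'll back off sideways and feel down onto the handle top.

>>> move_arm --deltas '[[[0, 0, 0], [0, 0, -0.007], -1], [[0, 0, 0], [0, 0, -0.014], -1], [[0, 0, 0], [0.003, 0, -0.014], -1], [[0, 0, 0], [0.006, 0, -0.014], -1], [[0, 0, 0], [0.006, 0, -0.014], -1]]'

```text
time: 5.18
position: [0.4608, -0.2139, 0.0698]
orientation: [62.7, 89.6, 153.8]
wrist_force: [0.3, 1.0, -0.6]
width: 0.0
```

>>> move_arm --deltas '[[[0, 0, 0], [0.002, 0, 0], -1], [[0, 0, 0], [0.004, 0, 0], -1], [[0, 0, 0], [0.004, 0, 0], -1]]'

```text
time: 5.55
position: [0.4606, -0.2137, 0.0656]
orientation: [62.3, 89.6, 153.5]
wrist_force: [-0.5, -0.7, 0.5]
width: 0.0002
```

>>> move_arm --deltas '[[[0, 0, 0], [0.002, 0, 0], -1], [[0, 0, 0], [0.004, 0, 0], -1], [[0, 0, 0], [0.004, 0, 0], -1]]'

```text
time: 5.92
position: [0.4604, -0.2136, 0.0614]
orientation: [61.9, 89.5, 153.1]
wrist_force: [0.6, 0.3, -0.2]
width: -0.0002
```

```bash
python3 tab.py; python3 -c "
import cv2;im=cv2.imread('pics/last.png');cv2.imwrite('pics/c4.png',cv2.resize(im[140:290,180:350],(680,600)))"
```

```text
[ 0.46045714 -0.21363799  0.06148029] [ 0.66979778  0.04628753 -0.53832621] [-32.   19.3 -19.9  51.3  -0.  -33.2] 5.975
(278, 236, 22, 24)
tab [ 0.4586 -0.2015  0.085 ]
tab [ 0.4741 -0.1877  0.085 ]
```

View pics/c4.png

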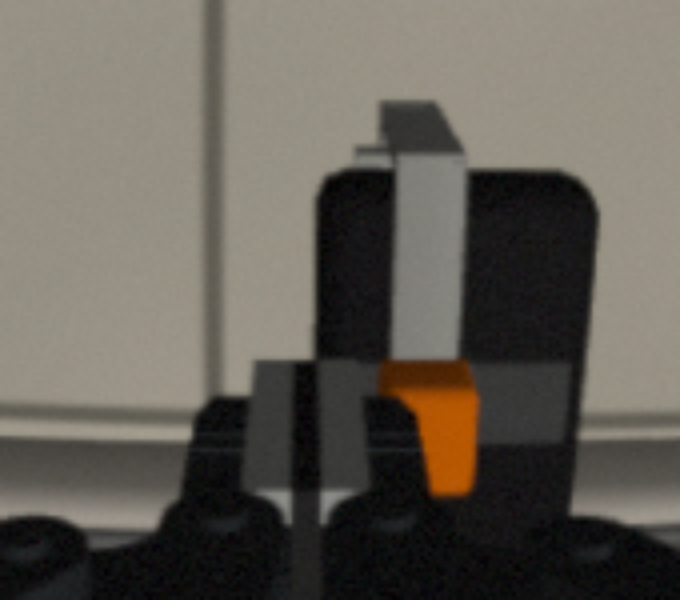

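>>> move_arm --deltas '[[[0, 0, 0], [0.002, 0, 0], -1], [[0, 0, 0], [0.004, 0, 0], -1], [[0, 0, 0], [0.004, 0, 0], -1]]'

```text
time: 6.35
position: [0.4602, -0.2135, 0.0572]
orientation: [61.9, 89.5, 153.1]
wrist_force: [0.2, 0.3, 0.8]
width: 0.0002
```

```bash
python3 - <<'E'
from h import *; from station import robot
s=robot.state();print(s["position"],s["wrist_force"],s["torque"],s["width"])
im=robot.grab_frame("scene")[:,:,::-1]
cv2.imwrite("pics/s4.png",cv2.resize(im[90:250,60:260],(800,640))[:600])
E
```

```text
[ 0.46023986 -0.21350188  0.05722753] [0.15324215 0.31981974 0.84763126] [-0.02504801  0.02485053  0.01786779] 0.00015807610989601614
```

View pics/s4.png

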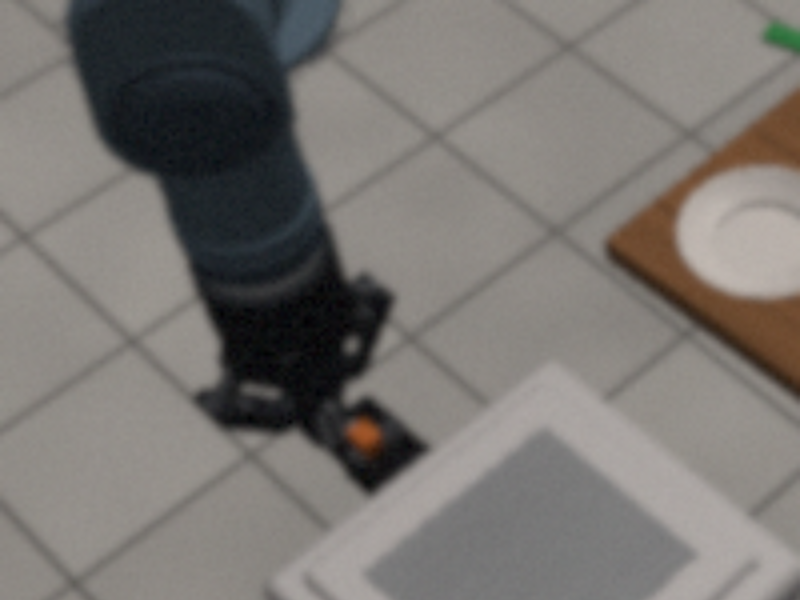

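The scene crop shows the shut fingers just in front of and beside the handle's -y edge, with the tab (365,435) to their right. Still no clear contact, so I feel down further.

>>> move_arm --deltas '[[[0, 0, 0], [0.002, 0, 0], -1], [[0, 0, 0], [0.004, 0, 0], -1], [[0, 0, 0], [0.004, 0, 0], -1]]'

```text
time: 6.78
position: [0.4601, -0.2134, 0.0531]
orientation: [61.4, 89.5, 152.6]
wrist_force: [-0.1, 0.5, 0.3]
width: 0.0003
```

```bash
python3 tab.py;  python3 - <<'E'
from h import *; from station import robot
S=robot.camera_model("scene")
for uv in [(140,200),(138,197),(136,197)]:
    o,v=ray(S,uv); k=(-.2135-o[1])/v[1]; print(o+k*v)
E
```

```text
[ 0.46017519 -0.21345066  0.05319153] [-0.01283603  0.49204263 -0.79432185] [-32.   19.7 -20.6  50.1  -0.  -33.2] 6.825
(285, 243, 17, 17)
tab [ 0.4587 -0.1981  0.085 ]
tab [ 0.4693 -0.1879  0.085 ]
[ 0.44390557 -0.2135      0.06663019]
[ 0.43856596 -0.2135      0.07419813]
[ 0.42627982 -0.2135      0.06173383]
```

>>> move_arm --deltas '[[[0, 0, 0], [0.002, 0, 0], -1], [[0, 0, 0], [0.004, 0, 0], -1], [[0, 0, 0], [0.004, 0, 0], -1]]'

```text
time: 7.2
position: [0.4599, -0.2133, 0.049]
orientation: [61.5, 89.5, 152.7]
wrist_force: [-0.2, -0.7, -0.1]
width: -0.0
```

```bash
python3 tab.py; python3 - <<'E'
from h import *
im=cv2.imread("pics/last.png")
im0=cv2.imread("pics/w1.png")
for n,i,vs in (("w1",im0,(165,172,180)),("last",im,(185,195,205,215))):
    for v in vs:
        g=cv2.cvtColor(i,6)[v].astype(int); print(n,v,g[270:345:1].tolist() if n=="w1" and v==172 or v==205 else "")
cv2.imwrite("pics/c5.png",cv2.resize(im[130:290,180:380],(800,640))[:600])
E
```

```text
[ 0.4600539  -0.21336285  0.04908242] [-0.28359771 -0.74195431 -0.05730959] [-32.   20.  -21.   49.6  -0.  -33.2] 7.25
(285, 247, 18, 13)
tab [ 0.4589 -0.1984  0.085 ]
tab [ 0.4669 -0.1881  0.085 ]
w1 165 
w1 172 [140, 143, 141, 139, 143, 140, 139, 142, 141, 141, 140, 140, 142, 133, 87, 33, 13, 2, 13, 20, 16, 23, 22, 23, 22, 19, 25, 27, 20, 31, 67, 116, 122, 124, 124, 124, 125, 125, 125, 128, 128, 128, 115, 65, 33, 23, 26, 21, 24, 25, 24, 27, 20, 19, 25, 24, 28, 26, 25, 22, 24, 27, 27, 22, 23, 25, 62, 121, 138, 140, 142, 140, 139, 141, 142]
w1 180 
last 185 
last 195 
last 205 [19, 22, 21, 15, 24, 17, 21, 20, 29, 53, 104, 124, 126, 124, 124, 126, 127, 127, 127, 126, 129, 130, 127, 131, 132, 131, 131, 127, 82, 35, 19, 23, 25, 25, 19, 22, 21, 24, 24, 24, 20, 24, 21, 23, 23, 25, 25, 19, 26, 27, 18, 25, 18, 24, 24, 25, 22, 19, 28, 23, 22, 17, 29, 74, 122, 146, 146, 145, 144, 145, 148, 144, 146, 146, 146]
last 215
```

View pics/c5.png

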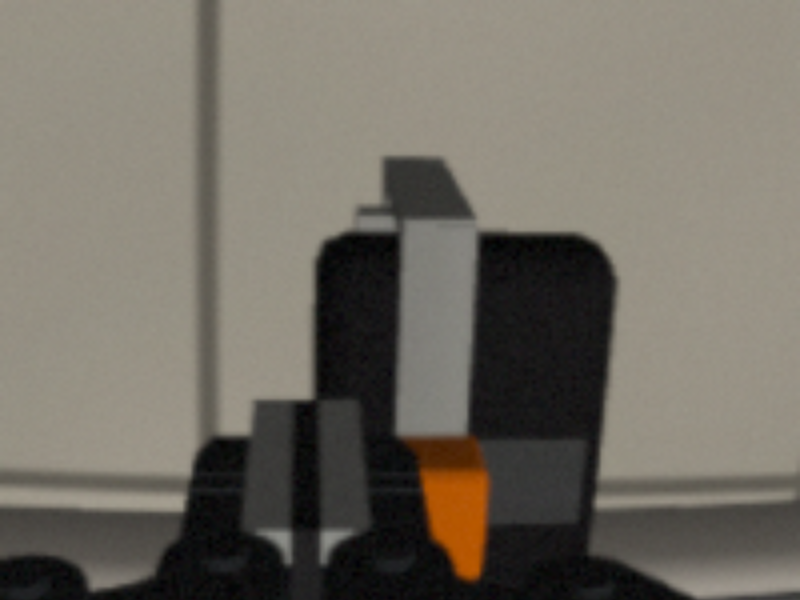

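The fingertips still overlap the handle edge in the view (tip row 400, pad right edge col 360, handle edge col 317), with no force. So the real tips are above it. If the tip's front edge is 11 mm ahead of the axis, as the pad width implies, the tips sit about 37 mm above the reported TCP. I continue down until contact confirms this.

>>> move_arm --deltas '[[[0, 0, 0], [0.002, 0, 0], -1], [[0, 0, 0], [0.004, 0, 0], -1], [[0, 0, 0], [0.006, 0, 0], -1], [[0, 0, 0], [0.006, 0, 0], -1]]'

```text
time: 7.75
position: [0.4603, -0.2135, 0.0442]
orientation: [61.9, 89.5, 153.1]
wrist_force: [-2.7, 0.4, 9.6]
width: -0.0002
```

>>> move_arm --deltas '[[[0, 0, 0], [0.002, 0, 0], -1], [[0, 0, 0], [0.004, 0, 0], -1], [[0, 0, 0], [0.004, 0, 0], -1]]'

```text
time: 8.12
position: [0.4608, -0.2147, 0.0431]
orientation: [82.1, 89.7, 173.3]
wrist_force: [-6.4, 1.3, 23.1]
width: -0.0002
```

```bash
python3 tab.py
```

```text
[ 0.46078239 -0.2146965   0.04315349] [-7.02877086  0.27213246 22.02963821] [-32.   20.2 -21.5  48.5  -0.1 -33.2] 8.175
(286, 250, 19, 10)
tab [ 0.4584 -0.1997  0.085 ]
tab [ 0.4643 -0.1894  0.085 ]
```

Contact comes at TCP z ≈ 0.045, so the tips are about 25 mm above the reported TCP (or a knuckle is on the tab). I raise 4 mm and push +y.

>>> move_arm --deltas '[[[0, 0, 0], [-0.005, 0, 0], -1], [[0, 0, 0], [-0.005, 0, 0.004], -1], [[0, 0, 0], [-0.005, 0, 0.008], -1], [[0, 0, 0], [-0.005, 0, 0.012], -1], [[0, 0, 0], [-0.005, 0, 0.012], -1]]'

```text
time: 8.8
position: [0.4604, -0.2021, 0.0479]
orientation: [76.5, 89.7, 167.7]
wrist_force: [1.3, 0.2, 1.0]
width: 0.0002
```

```bash
python3 tab.py
```

```text
[ 0.46026996 -0.20206096  0.04780334] [-0.00528008  0.66324756  0.13670006] [-30.9  19.4 -22.   48.9  -0.1 -32.1] 8.85
(285, 246, 10, 14)
tab [ 0.4581 -0.1872  0.085 ]
tab [ 0.4665 -0.1813  0.085 ]
```

The tab's right edge has moved from -0.188 to -0.181, so the tab is sliding. I continue to the stop.

>>> move_arm --deltas '[[[0, 0, 0], [0, 0, 0.003], -1], [[0, 0, 0], [0, 0, 0.006], -1], [[0, 0, 0], [0, 0, 0.008], -1], [[0, 0, 0], [0, 0, 0.008], -1]]'

```text
time: 9.35
position: [0.4601, -0.1967, 0.0479]
orientation: [120.8, 89.5, -148.1]
wrist_force: [0.5, -7.7, -2.5]
width: -0.0001
```

```bash
python3 tab.py
```

```text
[ 0.46011391 -0.19663913  0.04792881] [ 0.24793618 -8.06310423 -2.59799226] [-30.1  19.1 -22.4  48.7  -0.4 -31.3] 9.4
(285, 247, 9, 13)
tab [ 0.4585 -0.1816  0.085 ]
tab [ 0.4663 -0.1763  0.085 ]
```

>>> move_arm --deltas '[[[0, 0, 0], [0, 0, 0.003], -1], [[0, 0, 0], [0, 0, 0.005], -1], [[0, 0, 0], [0, 0, 0.005], -1]]'

```text
time: 9.78
position: [0.4602, -0.1967, 0.0485]
orientation: [151.5, 89.1, -117.5]
wrist_force: [-1.1, -13.6, -2.7]
width: -0.0001
```

```bash
python3 tab.py
```

```text
[ 0.46018889 -0.19670819  0.04847525] [ -1.11753874 -13.31020859  -2.26385485] [-29.8  18.9 -22.6  48.4  -0.9 -30.8] 9.825
(285, 246, 9, 14)
tab [ 0.4582 -0.1813  0.085 ]
tab [ 0.4666 -0.1759  0.085 ]
```

The tool stalls at y = -0.1967 while force rises from 8 to 13 N, so the lock is at its stop. I back off, rise and open.

>>> move_arm --deltas '[[[0, 0, 0], [0, 0, -0.006], -1], [[0, 0, 0], [0, 0, -0.01], -1], [[0, 0, 0], [-0.03, 0, -0.01], -1], [[0, 0, 0], [-0.07, 0, -0.01], -1], [[0, 0, 0], [-0.11, 0.04, -0.01], -1], [[0, 0, 0], [-0.11, 0.04, -0.01], -1]]'

```text
time: 10.58
position: [0.4213, -0.2061, 0.1618]
orientation: [165.3, 89.1, -103.7]
wrist_force: [-0.2, -0.6, -0.8]
width: -0.0005
```

```bash
python3 tab.py; python3 - <<'E'
import cv2
im=cv2.imread("pics/last.png"); cv2.imwrite("pics/c6.png",cv2.resize(im[120:320,180:400],(660,600)))
E
python3 d.py .35 -.192 .15 45 1.2 0
```

```text
[ 0.42157214 -0.20587624  0.16009654] [0.21074148 0.13271758 0.14646433] [-33.1  10.2 -16.5  63.1  -0.9 -34.1] 10.625
(274, 230, 15, 17)
tab [ 0.4594 -0.1903  0.085 ]
tab [ 0.4769 -0.1753  0.085 ]
turn [  0.1306  -0.8977 -45.3016] shift [0.0102 0.0713 0.0153]
pos [ 0.4216 -0.2059  0.1601] q [-33.1332  10.2075 -16.5033  63.0575  -0.8784 -34.1178] F [0.2107 0.1327 0.1465] M [ 0.0251  0.0208 -0.0155] w 5.841043854279395e-05 t 10.625
tool axes
 [[-0.005  -0.9998 -0.0172]
 [-0.015  -0.0171  0.9997]
 [-0.9999  0.0053 -0.015 ]]
```

View pics/c6.png

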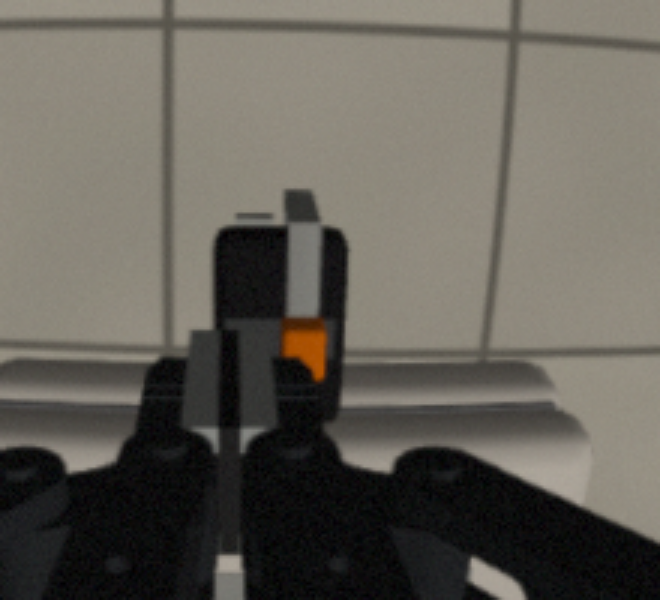

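The lock tab is now at the +y end of its groove, at y -0.190…-0.175, about 13 mm of travel, so it is unlocked. Next I pitch the tool to 40° down in front of the handle with the gripper open.

```bash
python3 d.py .4175 -.1905 .1035 40 1.2 0|head -1
```

```text
turn [  0.1706  -0.8966 -50.3015] shift [0.0564 0.0035 0.0163]
```

>>> move_arm --deltas '[[[0, 0, -8], [0.0, 0.02, 0.008], 1], [[0, 0, -16], [0.0, 0.04, 0.016], 1], [[0, 0, -25], [0.0, 0.05, 0.016], 1], [[0, -0.9, -34], [0.0, 0.05, 0.016], 1], [[0, -0.9, -42], [0.01, 0.04, 0.016], 1], [[0, -0.9, -50.3], [0.03, 0.02, 0.016], 1], [[0, -0.9, -50.3], [0.056, 0.003, 0.016], 1], [[0, -0.9, -50.3], [0.056, 0.003, 0.016], 1]]'

```text
time: 11.62
position: [0.4171, -0.2208, 0.1306]
orientation: [-87.5, 41.6, 5.0]
wrist_force: [0.0, 0.1, -0.6]
width: 0.0855
```

```bash
python3 d.py .5017 -.1905 .0327 40 1.2 0; python3 tab.py; python3 - <<'E'
import cv2
im=cv2.imread("pics/last.png"); cv2.imwrite("pics/c7.png",im)
E
```

```text
turn [-0.0219  2.8454 -1.6167] shift [0.13   0.0166 0.0221]
pos [ 0.4171 -0.2208  0.1306] q [-69.1164  -4.989  -58.4299  19.4045  46.035  -64.2803] F [ 0.0162  0.076  -0.631 ] M [-0.1373  0.613  -0.0406] w 0.08548913566721131 t 11.625
tool axes
 [[ 0.7455 -0.664  -0.0582]
 [ 0.0653 -0.0142  0.9978]
 [-0.6633 -0.7476  0.0327]]
[ 0.41695393 -0.2199308   0.13119253] [-0.28814938  0.92741208  0.04905946] [-69.1  -5.1 -58.4  19.6  46.  -64.3] 11.675
(370, 210, 30, 25)
tab [ 0.5172 -0.0885  0.085 ]
tab [0.6262 0.013  0.085 ]
```

View pics/c7.png

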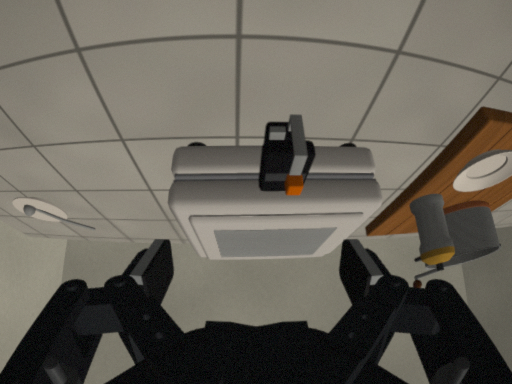

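The camera view is inverted, since the camera sits under the gripper. The handle is at (285,155) between the open fingers. However, joint 3 is at its limit, so this pose is too folded. I'll fit the arm kinematics from the logged states to pick feasible pitches.

```bash
cat > kin.py <<'E'
import numpy as np
from scipy.optimize import least_squares
from scipy.spatial.transform import Rotation as Ro
E=lambda s,a:Ro.from_euler(s,a,degrees=True).as_matrix()
lo=np.array([-156.06,-48.1,-58.44,-101.28,-78.64,-180]);hi=np.array([156.06,94.91,69.94,121.22,73.56,180])
D=[([67.3647,21.653,4.5808,73.0183,.0024,83.6821],[.1613,.5513,.1972]),
([5.0047,2.0226,-8.3425,79.6761,-.0761,3.8489],[.4006,.0982,.2776]),
([-33.7099,17.6519,-11.6981,60.9066,-.0964,-34.6642],[.4664,-.2358,.1273]),
([-31.9579,19.1323,-17.5025,53.7208,-.0393,-33.1234],[.4673,-.2172,.0774]),
([-33.1332,10.2075,-16.5033,63.0575,-.8784,-34.1178],[.4216,-.2059,.1601]),
([-69.1164,-4.989,-58.4299,19.4045,46.035,-64.2803],[.4171,-.2208,.1306])]
Rcur=np.array([[.7455,-.664,-.0582],[.0653,-.0142,.9978],[-.6633,-.7476,.0327]])
def fk(q,p):
    A,B,C,Dd,z0,e,T=p; R1=E('z',q[0]);R2=R1@E('y',q[1]);R3=R2@E('y',-q[2]);R4=R3@E('y',q[3]);R5=R4@E('z',q[4]);R6=R5@E('x',q[5])@E('x',-90)
    return R1@[0,0,z0]+R2@[B,0,A]+R3@[C,0,Dd]+R4@[e,0,0]+R5@[T,0,0],R6
f=lambda p:np.concatenate([fk(q,p)[0]-x for q,x in D])
S=least_squares(f,[.27,.06,.26,0,.12,.07,.3]);P=S.x
if __name__=="__main__":
    np.set_printoptions(precision=4,suppress=True);print(P,abs(f(P)).max());print(fk(D[-1][0],P)[1]-Rcur)
def ik(x,pitch,yaw,q0):
    R=E('z',yaw)@E('y',pitch)@E('x',-90)
    def g(q):
        p,r=fk(q,P);return np.r_[(p-x)*10,(r-R).ravel()]
    s=least_squares(g,np.clip(q0,lo+1,hi-1),bounds=(lo,hi));return s.x,np.linalg.norm(s.fun[:3])/10,np.linalg.norm(s.fun[3:])
E
python3 kin.py; cat > plan.py <<'E'
from kin import *
np.set_printoptions(precision=3,suppress=True)
G=np.array([.468,-.1905,.061]);H=np.array([.725,-.185,.05]); off=.044
def cen(th): 
    t=np.radians(th);return np.array([H[0]-.257*np.cos(t)+.011*np.sin(t),-.1905+.0055*(1-np.cos(t)),.05+.257*np.sin(t)+.011*np.cos(t)])
def tgt(th,p): t=np.radians(p);return cen(th)+off*np.array([np.cos(t),0.02*np.cos(t),-np.sin(t)])
if __name__=="__main__":
  for p0 in(50,60,70,80,90):
    for back in (.09,0):
        t=np.radians(p0);q,e,r=ik(tgt(0,p0)-back*np.array([np.cos(t),0.02,-np.sin(t)]),p0,1.2,[-31,19,-20,53,0,-32]);print(p0,back,q,e.round(4),r.round(3))
  for p1 in(80,90,100,110,120):
    q,e,r=ik(tgt(60,p1),p1,1.2,[-20,20,10,80,0,-20]);print("60deg",p1,tgt(60,p1),q,e.round(4),r.round(3))
E
python3 plan.py
```

```text
[ 0.4876 -0.0237  0.4042  0.0896  0.2705  0.0685  0.4279] 0.0632732726239515
[[-0.  0. -0.]
 [-0. -0. -0.]
 [-0. -0.  0.]]
50 0.09 [-50.365  -7.183 -58.44   13.08   30.19  -44.937] 0.0012 0.04
50 0 [-41.848   6.957 -58.44   -3.498  26.272 -37.091] 0.0021 0.076
60 0.09 [-40.353  -6.12  -50.478  22.275  19.369 -37.511] 0.0 0.0
60 0 [-35.17    5.852 -53.573   5.642  17.248 -32.529] 0.0 0.0
70 0.09 [-32.521  -0.367 -39.575  33.949  10.945 -32.096] 0.0 0.0
70 0 [-29.854   9.003 -43.961  19.718  10.162 -29.503] 0.0 0.0
80 0.09 [-26.665   7.479 -28.007  45.654   4.655 -27.504] 0.0 0.0
80 0 [-25.555  14.4   -33.864  32.789   4.483 -26.404] 0.0 0.0
90 0.09 [-22.338  16.624 -15.806  57.57    0.    -23.538] 0.0 0.0
90 0 [-22.149  21.256 -23.366  45.377   0.    -23.349] 0.0 0.0
60deg 80 [ 0.614 -0.188  0.235] [-19.325  20.263   6.042  66.403   3.491 -20.239] 0.0 0.0
60deg 90 [ 0.606 -0.188  0.234] [-17.213  29.728  20.658  80.93    0.    -18.413] 0.0 0.0
60deg 100 [ 0.598 -0.188  0.235] [-15.484  40.885  37.981  96.682  -2.858 -16.444] 0.0 0.0
60deg 110 [ 0.591 -0.188  0.237] [-14.084  57.002  65.374 117.718  -5.173 -14.402] 0.0 0.0
60deg 120 [ 0.584 -0.188  0.24 ] [-12.566  59.189  68.177 121.22   -7.621 -12.867] 0.0066 0.174
```

```bash
sed -i 's/A,B,C,Dd,z0,e,T=p/A,B,C,Dd,z0,e,T,r0,ez=p/; s/R1@\[0,0,z0\]/R1@[r0,0,z0]/; s/R4@\[e,0,0\]/R4@[e,0,ez]/; s/.12,.07,.3\])/.12,.07,.3,0,0])/' kin.py
python3 kin.py; python3 - <<'E'
from kin import *
for q,x in D: print((fk(q,P)[0]-x).round(4))
E
```

```text
[ 0.4978  0.0008  0.3839  0.0734  0.2722  0.0654  0.4297  0.0852 -0.0864] 0.06321121777822453
[[-0.  0. -0.]
 [-0. -0. -0.]
 [-0. -0.  0.]]
[ 0.0584 -0.0244 -0.0001]
[ 0.0055 -0.0632  0.0002]
[-0.0352 -0.0527  0.0002]
[-0.0335 -0.0537  0.0002]
[-0.0353 -0.0541 -0.0005]
[-0.0016 -0.0006  0.    ]
```

```bash
sed -i 's/r0,ez=p/r0,ez,ly,ty=p/; s/R1@\[r0,0,z0\]/R1@[r0,ly,z0]/; s/R5@\[T,0,0\]/R5@[T,ty,0]/; s/.3,0,0\])/.3,0,0,.06,0])/' kin.py
python3 kin.py; python3 plan.py
```

```text
[ 0.4975 -0.      0.3835  0.073   0.2595  0.1377  0.3442  0.0006 -0.0006
  0.0631  0.0002] 4.28477785614223e-05
[[-0.  0. -0.]
 [-0. -0. -0.]
 [-0. -0.  0.]]
50 0.09 [-54.493  -5.396 -58.44   13.734  31.95  -49.415] 0.0013 0.044
50 0 [-46.152   8.754 -58.44   -2.88   28.261 -41.61 ] 0.0024 0.085
60 0.09 [-46.474  -4.271 -50.82   22.207  21.695 -43.558] 0.0 0.0
60 0 [-41.135   7.897 -54.135   4.855  19.678 -38.273] 0.0 0.0
70 0.09 [-39.58    0.887 -40.096  33.608  12.908 -39.027] 0.0 0.0
70 0 [-36.619  10.538 -44.62   18.8    12.106 -36.107] 0.0 0.0
80 0.09 [-33.975   7.985 -28.697  45.117   5.741 -34.763] 0.0 0.0
80 0 [-32.681  15.24  -34.702  31.73    5.555 -33.477] 0.0 0.0
90 0.09 [-29.524  16.415 -16.612  56.972   0.    -30.724] 0.0 0.0
90 0 [-29.345  21.382 -24.384  44.234  -0.    -30.545] 0.0 0.0
60deg 80 [ 0.614 -0.188  0.235] [-25.035  20.004   6.703  67.711   4.403 -25.889] 0.0 0.0
60deg 90 [ 0.606 -0.188  0.234] [-22.939  29.029  21.404  82.375   0.    -24.139] 0.0 0.0
60deg 100 [ 0.598 -0.188  0.235] [-21.142  39.861  39.139  98.54   -3.785 -22.036] 0.0 0.0
60deg 110 [ 0.591 -0.188  0.237] [-19.633  56.297  68.966 121.22   -6.987 -19.705] 0.0002 0.006
60deg 120 [ 0.584 -0.188  0.24 ] [-18.297  55.778  66.434 121.22   -9.945 -18.406] 0.0075 0.194
```

The kinematic fit is now exact to 0.04 mm. I choose a start pitch of 65° and an end pitch of about 95°, letting the handle pivot about 30° in the pads.

```bash
python3 - <<'E'
from plan import *
import subprocess
t=np.radians(65);a=np.array([np.cos(t),.02*np.cos(t),-np.sin(t)])
x=tgt(0,65)-.09*a; print(tgt(0,65),x, ik(x,65,1.2,[-40,0,-45,28,15,-40]))
print(subprocess.run(["python3","d.py",*map(str,x),"65","1.2","0"],capture_output=True,text=True).stdout)
E
```

```text
[ 0.487 -0.19   0.021] [ 0.449 -0.191  0.103] (array([-42.74 ,  -2.062, -45.62 ,  27.882,  17.053, -41.133]), np.float64(3.6570780556844456e-14), np.float64(2.415216119606013e-13))
turn [ 0.6258  2.837  23.3806] shift [ 0.0444 -0.0001  0.0262]
pos [ 0.417  -0.2199  0.1312] q [-69.0934  -5.1243 -58.4354  19.5615  46.0472 -64.3041] F [-0.2881  0.9274  0.0491] M [-0.0612  0.6285 -0.0182] w 0.085123404462155 t 11.675
tool axes
 [[ 0.7455 -0.6639 -0.059 ]
 [ 0.066  -0.0146  0.9977]
 [-0.6633 -0.7476  0.0329]]
```

>>> move_arm --deltas '[[[0, 1, 8], [-0.01, 0, 0.01], 1], [[0, 2, 16], [-0.01, 0, 0.02], 1], [[0.6, 2.8, 23.4], [0.0, 0, 0.026], 1], [[0.6, 2.8, 23.4], [0.03, 0, 0.026], 1], [[0.6, 2.8, 23.4], [0.044, 0, 0.026], 1], [[0.6, 2.8, 23.4], [0.044, 0, 0.026], 1]]'

```text
time: 12.42
position: [0.4475, -0.1888, 0.1021]
orientation: [-89.7, 65.1, 1.7]
wrist_force: [0.1, 0.4, -0.5]
width: 0.0855
```

```bash
python3 d.py .487 -.190 .021 65 1.2 0; python3 - <<'E'
from h import *; from station import robot
m=robot.camera_model("wrist");im=robot.grab_frame("wrist")[:,:,::-1].copy()
cv2.imwrite("pics/w8.png",im)
o=cv2.inRange(cv2.cvtColor(im,cv2.COLOR_BGR2HSV),(3,150,100),(18,255,255))
c,_=blob(o,(200,340,100,280));b=cv2.boundingRect(c);print(b,[plane(m,uv,.085,True).round(4) for uv in[(b[0],b[1]),(b[0]+b[2],b[1]+b[3])]])
d=cv2.inRange(im,(0,0,0),(50,50,50)); 
for v in range(b[1]-30,b[1]+b[3]+8,8):
    u=np.nonzero(d[v,200:330])[0]+200
    if len(u): print(v,u.min(),u.max(),[plane(m,(a,v),.07,True)[:2].round(4) for a in(u.min(),u.max()+1)])
E
```

```text
turn [ 0.137   0.2106 -0.1223] shift [ 0.0902 -0.0017 -0.0023]
pos [ 0.4475 -0.1888  0.1021] q [-42.6827  -2.0703 -45.6754  28.059   17.1128 -41.2843] F [ 0.13    0.3784 -0.4629] M [-0.0105  0.3762 -0.0079] w 0.0855117636257932 t 12.425
tool axes
 [[ 0.4205 -0.907  -0.0247]
 [ 0.0125 -0.0214  0.9997]
 [-0.9072 -0.4207  0.0023]]
(255, 215, 18, 17) [array([ 0.4582, -0.1894,  0.085 ]), array([ 0.4763, -0.1755,  0.085 ])]
185 225 282 [array([ 0.4436, -0.2112]), array([ 0.4426, -0.1698])]
193 225 282 [array([ 0.4513, -0.2115]), array([ 0.4502, -0.1692])]
201 225 281 [array([ 0.4593, -0.2119]), array([ 0.4582, -0.1692])]
209 226 280 [array([ 0.4677, -0.2115]), array([ 0.4667, -0.1693])]
217 227 279 [array([ 0.4765, -0.2111]), array([ 0.4755, -0.1694])]
225 227 279 [array([ 0.4859, -0.2115]), array([ 0.4849, -0.1686])]
233 229 277 [array([ 0.4958, -0.2103]), array([ 0.4948, -0.1694])]
```

>>> move_arm --deltas '[[[0, 0, 0], [0.02, -0.001, -0.002], 1], [[0, 0, 0], [0.04, -0.001, -0.002], 1], [[0, 0, 0], [0.055, -0.001, -0.002], 1], [[0, 0, 0], [0.07, -0.001, -0.002], 1], [[0, 0, 0], [0.07, -0.001, -0.002], 1]]'

```text
time: 13.1
position: [0.4767, -0.19, 0.039]
orientation: [-89.6, 65.2, 1.7]
wrist_force: [0.8, 0.5, -0.6]
width: 0.0856
```

>>> move_arm --deltas '[[[0, 0, 0], [0.007, 0, 0], 1], [[0, 0, 0], [0.014, 0, 0], 1], [[0, 0, 0], [0.02, 0, 0], 1], [[0, 0, 0], [0.02, 0, 0], 1]]'

```text
time: 13.6
position: [0.4849, -0.1894, 0.0204]
orientation: [-89.5, 65.2, 1.8]
wrist_force: [-0.0, -0.5, 0.2]
width: 0.0852
```

```bash
python3 d.py .487 -.190 .021 65 1.2 0; python3 - <<'E'
from h import *; from station import robot
im=robot.grab_frame("wrist")[:,:,::-1].copy(); cv2.imwrite("pics/w9.png",im)
E
```

```text
turn [ 0.0599  0.2665 -0.2221] shift [ 0.0003 -0.0021 -0.0006]
pos [ 0.4849 -0.1894  0.0204] q [-38.9451   9.0017 -49.3226  12.4087  15.8878 -37.5503] F [-0.0049 -0.4728  0.1546] M [-0.0006  0.3088 -0.0261] w 0.08515157081244429 t 13.6
tool axes
 [[ 0.4189 -0.9077 -0.0238]
 [ 0.0134 -0.0201  0.9997]
 [-0.9079 -0.4191  0.0038]]
```

View pics/w9.png

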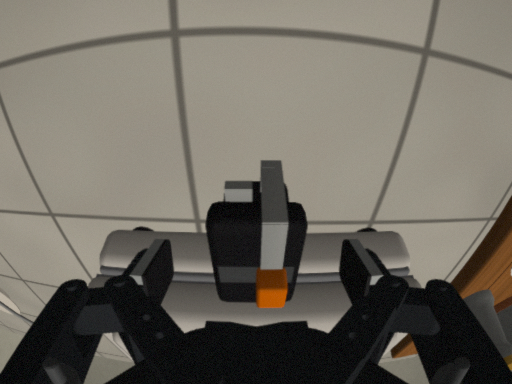

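View 12, the last: the handle (cols 208–305) is centred between the open pads (inner edges 172 and 340), and the scale ratio puts the tips about 15 mm past the handle top. I close on it.

>>> move_arm --deltas '[[[0, 0, 0], [0, 0, 0], -1], [[0, 0, 0], [0, 0, 0], -1], [[0, 0, 0], [0, 0, 0], -1], [[0, 0, 0], [0, 0, 0], -1], [[0, 0, 0], [0, 0, 0], -1], [[0, 0, 0], [0, 0, 0], -1]]' --force 70

```text
time: 14.4
position: [0.4849, -0.1897, 0.0211]
orientation: [-89.5, 65.2, 1.7]
wrist_force: [-4.2, 0.8, 6.5]
width: 0.0428
```

```bash
cat > lift.py <<'E'
# lift deltas from now: python3 lift.py th_now th1 th2 ... ; tool pitch now + 0.5*(dth)
import sys; from plan import *; from station import robot
s=robot.state(); R0=Ro.from_euler('xyz',s["orientation"],degrees=True); th=list(map(float,sys.argv[1:])); q=s["q"]
print(s["position"],s["orientation"],"F",s["wrist_force"],"M",s["torque"],"w",s["width"],s["time"])
a=R0.as_matrix()[:,0]; c0=s["position"]-off*a   # grip point now
p0=np.degrees(np.arctan2(-a[2],a[0])); print("pitch",p0)
for t in th[1:]:
    dR=Ro.from_rotvec([-np.sin(np.radians(1.2))*np.radians((t-th[0])/2),np.cos(np.radians(1.2))*np.radians((t-th[0])/2),0])
    c=c0+cen(t)-cen(th[0]); R=dR*R0; x=c+off*R.as_matrix()[:,0]
    qq,e,r=ik(x,p0+(t-th[0])/2,1.2,q)
    print(t,"turn",(R0.inv()*R).as_rotvec(degrees=True),"shift",R0.inv().apply(x-s["position"]),"q",qq.round(0),e.round(3))
E
python3 lift.py 0 2 4 6 8 10 12 14 16 18 20
```

```text
[ 0.485 -0.19   0.021] [-89.537  65.197   1.739] F [-4.153  0.803  6.465] M [ 0.113  0.583 -0.11 ] w 0.042764835656585946 14.4
pitch 65.20707010798391
2.0 turn [ 0.004 -0.     1.   ] shift [-0.008 -0.003  0.   ] q [-38.   8. -48.  15.  15. -37.] 0.0
4.0 turn [ 0.008 -0.001  2.   ] shift [-0.016 -0.007  0.   ] q [-38.   8. -46.  18.  14. -37.] 0.0
6.0 turn [ 0.012 -0.001  3.   ] shift [-0.023 -0.011  0.   ] q [-37.   7. -44.  21.  13. -36.] 0.0
8.0 turn [ 0.016 -0.002  4.   ] shift [-0.031 -0.016  0.   ] q [-37.   7. -42.  24.  13. -36.] 0.0
10.0 turn [ 0.02  -0.002  5.   ] shift [-0.038 -0.02   0.   ] q [-36.   7. -40.  27.  12. -36.] 0.0
12.0 turn [ 0.024 -0.003  6.   ] shift [-0.045 -0.025  0.   ] q [-36.   7. -38.  29.  11. -35.] 0.0
14.0 turn [ 0.028 -0.003  7.   ] shift [-0.052 -0.03   0.   ] q [-35.   7. -36.  32.  10. -35.] 0.0
16.0 turn [ 0.032 -0.004  8.   ] shift [-0.059 -0.035  0.   ] q [-34.   7. -34.  35.  10. -34.] 0.0
18.0 turn [ 0.036 -0.004  9.   ] shift [-0.065 -0.041  0.   ] q [-34.   8. -32.  37.   9. -34.] 0.0
20.0 turn [ 0.039 -0.005 10.   ] shift [-0.072 -0.046  0.   ] q [-33.   8. -30.  40.   8. -33.] 0.0
```

>>> move_arm --deltas '[[[0, 0, 1], [-0.008, -0.003, 0], -1], [[0, 0, 2], [-0.016, -0.007, 0], -1], [[0, 0, 3], [-0.023, -0.011, 0], -1], [[0, 0, 3], [-0.023, -0.011, 0], -1]]'

```text
time: 14.9
position: [0.4856, -0.1896, 0.0467]
orientation: [-89.4, 68.2, 1.8]
wrist_force: [4.9, -0.1, -4.9]
width: 0.042
```

```bash
python3 lift.py 6 8 10 12 14 16 18 20 22 24 26; python3 - <<'E'
from h import *; from station import robot
for n in("top","scene"):
    im=robot.grab_frame(n)[:,:,::-1].copy(); cv2.imwrite(f"pics/{n}10.png",im)
E
```

```text
[ 0.486 -0.19   0.047] [-89.396  68.178   1.838] F [ 4.931 -0.058 -4.917] M [ 0.139  0.218 -0.642] w 0.0419728536859052 14.9
pitch 68.18821098136668
8.0 turn [0.004 0.    1.   ] shift [-0.008 -0.004  0.   ] q [-37.   7. -42.  24.  13. -36.] 0.0
10.0 turn [0.008 0.    2.   ] shift [-0.015 -0.008  0.   ] q [-36.   7. -40.  27.  12. -36.] 0.0
12.0 turn [0.012 0.001 3.   ] shift [-0.023 -0.012  0.   ] q [-36.   7. -38.  29.  11. -35.] 0.0
14.0 turn [0.017 0.001 4.   ] shift [-0.03  -0.017  0.   ] q [-35.   7. -36.  32.  10. -35.] 0.0
16.0 turn [0.021 0.001 5.   ] shift [-0.037 -0.022  0.   ] q [-34.   7. -34.  35.  10. -34.] 0.0
18.0 turn [0.025 0.001 6.   ] shift [-0.044 -0.027  0.   ] q [-34.   8. -32.  37.   9. -34.] 0.0
20.0 turn [0.029 0.001 7.   ] shift [-0.05  -0.033  0.   ] q [-33.   8. -30.  40.   8. -33.] 0.0
22.0 turn [0.033 0.002 8.   ] shift [-0.057 -0.038  0.   ] q [-32.   9. -28.  42.   8. -33.] 0.0
24.0 turn [0.037 0.002 9.   ] shift [-0.063 -0.044  0.   ] q [-32.   9. -25.  45.   7. -32.] 0.0
26.0 turn [ 0.041  0.002 10.   ] shift [-0.069 -0.05   0.   ] q [-31.  10. -23.  47.   6. -32.] 0.0
```

The lift force of 4.9 N matches the lid's weight, so the lid is free and rising. I continue.

>>> move_arm --deltas '[[[0, 0, 1], [-0.008, -0.004, 0], -1], [[0, 0, 2], [-0.015, -0.008, 0], -1], [[0, 0, 3], [-0.023, -0.012, 0], -1], [[0, 0, 4], [-0.03, -0.017, 0], -1], [[0, 0, 5], [-0.037, -0.022, 0], -1], [[0, 0, 6], [-0.044, -0.027, 0], -1], [[0, 0, 7], [-0.05, -0.033, 0], -1], [[0, 0, 8], [-0.057, -0.038, 0], -1], [[0, 0, 9], [-0.063, -0.044, 0], -1], [[0, 0, 10], [-0.069, -0.05, 0], -1]]'

```text
time: 16.25
position: [0.5067, -0.1894, 0.1278]
orientation: [-88.6, 78.1, 2.6]
wrist_force: [9.0, 0.1, -9.7]
width: 0.0427
```

```bash
cat > ang.py <<'E'
# lid angle: wrist-view handle/tab colour and FK angle of grip point about hinge
from h import *; from station import robot
s=robot.state();a=Ro.from_euler('xyz',s["orientation"],degrees=True).as_matrix()[:,0]
c=s["position"]-.044*a; d=c-[.725,-.185,.05]
print("grip",c,"r",np.hypot(d[0],d[2]),"lid est",np.degrees(np.arctan2(d[2],-d[0])-np.arctan2(.011,.257)))
m=robot.camera_model("wrist");im=robot.grab_frame("wrist")[:,:,::-1];cv2.imwrite("pics/wa.png",im)
o=cv2.inRange(cv2.cvtColor(im,cv2.COLOR_BGR2HSV),(3,150,80),(18,255,255))
c,_=blob(o,(200,330,100,384));M=cv2.moments(c);b=cv2.boundingRect(c);uv=np.array([b[0]+b[2]/2,b[1]+b[3]/2])
o_,v=ray(m,uv,True); k=(-.183-o_[1])/v[1] if abs(v[1])>.05 else np.nan
print("tab",b,M['m00'])
E
python3 ang.py; python3 lift.py 26 28 30 32 34 36 38 40 42 44 46
```

```text
grip [ 0.49770054 -0.18980884  0.17086741] r 0.25743732549772785 lid est 25.551140429452126
tab (257, 265, 31, 36) 910.5
[ 0.508 -0.189  0.129] [-88.589  78.098   2.663] F [ 2.991  1.735 -5.348] M [ 0.121  0.081 -0.706] w 0.0426761483454791 16.3
pitch 78.1100351792641
28.0 turn [ 0.005 -0.     1.   ] shift [-0.007 -0.005  0.   ] q [-31.  11. -21.  49.   6. -31.] 0.0
30.0 turn [ 0.011 -0.001  2.   ] shift [-0.013 -0.011  0.   ] q [-30.  12. -18.  52.   5. -31.] 0.0
32.0 turn [ 0.016 -0.001  3.   ] shift [-0.02  -0.016  0.   ] q [-29.  13. -16.  54.   5. -30.] 0.0
34.0 turn [ 0.021 -0.001  4.   ] shift [-0.026 -0.022  0.   ] q [-29.  14. -13.  57.   4. -30.] 0.0
36.0 turn [ 0.026 -0.002  5.   ] shift [-0.032 -0.028  0.   ] q [-28.  15. -10.  59.   3. -29.] 0.0
38.0 turn [ 0.032 -0.002  6.   ] shift [-0.037 -0.034  0.   ] q [-28.  16.  -8.  61.   3. -29.] 0.0
40.0 turn [ 0.037 -0.002  7.   ] shift [-0.043 -0.041  0.   ] q [-27.  17.  -5.  64.   2. -28.] 0.0
42.0 turn [ 0.042 -0.003  8.   ] shift [-0.048 -0.047  0.   ] q [-27.  18.  -2.  66.   2. -28.] 0.0
44.0 turn [ 0.047 -0.003  9.   ] shift [-0.053 -0.054  0.   ] q [-26.  20.   1.  69.   1. -27.] 0.0
46.0 turn [ 0.053 -0.004 10.   ] shift [-0.058 -0.061  0.   ] q [-25.  21.   4.  71.   1. -27.] 0.0
```

>>> move_arm --deltas '[[[0, 0, 1], [-0.007, -0.005, 0], -1], [[0, 0, 2], [-0.013, -0.011, 0], -1], [[0, 0, 3], [-0.02, -0.016, 0], -1], [[0, 0, 4], [-0.026, -0.022, 0], -1], [[0, 0, 5], [-0.032, -0.028, 0], -1], [[0, 0, 6], [-0.037, -0.034, 0], -1], [[0, 0, 7], [-0.043, -0.041, 0], -1], [[0, 0, 8], [-0.048, -0.047, 0], -1], [[0, 0, 9], [-0.053, -0.054, 0], -1], [[0, 0, 10], [-0.058, -0.061, 0], -1]]'

```text
time: 17.55
position: [0.554, -0.1888, 0.1957]
orientation: [-77.9, 88.3, 13.3]
wrist_force: [3.3, -2.2, -11.4]
width: 0.0424
```

```bash
python3 ang.py; python3 lift.py 46 48 50 52 54 56 58 60
```

```text
grip [ 0.55280005 -0.1890565   0.23972912] r 0.25622248578311063 lid est 45.32196366450845
tab (256, 263, 31, 32) 787.5
[ 0.555 -0.189  0.197] [-78.638  88.295  12.659] F [ 0.081 -0.365 -5.678] M [-0.345  0.504 -0.047] w 0.04265096000564189 17.6
pitch 88.33621491123512
48.0 turn [ 0.006 -0.002  1.   ] shift [-0.006 -0.006  0.   ] q [-25.  23.   7.  74.   0. -26.] 0.0
50.0 turn [ 0.012 -0.003  2.   ] shift [-0.011 -0.013  0.   ] q [-24.  25.  11.  76.  -0. -26.] 0.0
52.0 turn [ 0.018 -0.005  3.   ] shift [-0.016 -0.019  0.   ] q [-24.  26.  14.  79.  -1. -25.] 0.0
54.0 turn [ 0.024 -0.006  4.   ] shift [-0.021 -0.026  0.   ] q [-23.  28.  18.  82.  -1. -25.] 0.0
56.0 turn [ 0.03  -0.008  5.   ] shift [-0.026 -0.033  0.   ] q [-23.  30.  21.  84.  -1. -24.] 0.0
58.0 turn [ 0.035 -0.01   6.   ] shift [-0.03 -0.04  0.  ] q [-22.  32.  25.  87.  -2. -24.] 0.0
60.0 turn [ 0.041 -0.011  7.   ] shift [-0.034 -0.047  0.   ] q [-22.  34.  30.  90.  -2. -23.] 0.0
```

>>> move_arm --deltas '[[[0, 0, 1], [-0.006, -0.006, 0], -1], [[0, 0, 2], [-0.011, -0.013, 0], -1], [[0, 0, 3], [-0.016, -0.019, 0], -1], [[0, 0, 4], [-0.021, -0.026, 0], -1], [[0, 0, 5], [-0.026, -0.033, 0], -1], [[0, 0, 6], [-0.03, -0.04, 0], -1], [[0, 0, 7], [-0.034, -0.047, 0], -1], [[0, 0, 7], [-0.034, -0.047, 0], -1], [[0, 0, 7], [-0.034, -0.047, 0], -1]]'

```text
time: 18.73
position: [0.5999, -0.1882, 0.231]
orientation: [86.4, 84.5, 177.7]
wrist_force: [-2.8, -0.6, -3.2]
width: 0.0423
```

```bash
python3 ang.py; python3 lift.py 59 60; python3 - <<'E'
from h import *; from station import robot
# independent lid angle: tab by triangulation top+scene
px={}
for n,w in(("top",(280,400,120,300)),("scene",(100,260,90,260))):
    im=robot.grab_frame(n)[:,:,::-1].copy(); cv2.imwrite(f"pics/{n}11.png",im)
    o=cv2.inRange(cv2.cvtColor(im,cv2.COLOR_BGR2HSV),(3,150,90),(18,255,255))
    try:
        c,_=blob(o,w);M=cv2.moments(c);print(n,cv2.boundingRect(c),M['m00']);px[n]=(M['m10']/M['m00'],M['m01']/M['m00'])
    except Exception as e: print(n,"no tab",e)
if len(px)==2:
    p,g=two(ray(robot.camera_model("top"),px["top"]),ray(robot.camera_model("scene"),px["scene"]));print(p,g)
E
```

```text
grip [ 0.60410384 -0.18839398  0.27482225] r 0.2552663819070795 lid est 59.280401094848564
tab (256, 261, 31, 30) 708.5
[ 0.6   -0.188  0.231] [ 86.42   84.567 177.684] F [-3.193 -0.646 -2.995] M [-0.465  1.102 -0.692] w 0.04208729515864324 18.775
pitch 95.42863698445257
60.0 turn [ 0.003 -0.001  0.5  ] shift [-0.002 -0.003  0.   ] q [-22.  35.  32.  92.  -2. -23.] 0.0
top no tab max() iterable argument is empty
scene (179, 173, 10, 10) 50.5
```

```bash
python3 - <<'E'
from h import *; from station import robot
S=robot.camera_model("scene");W=robot.camera_model("wrist")
im=cv2.imread("pics/scene11.png");o=cv2.inRange(cv2.cvtColor(im,cv2.COLOR_BGR2HSV),(3,150,90),(18,255,255))
c,_=blob(o,(100,260,90,260));M=cv2.moments(c);us=(M['m10']/M['m00'],M['m01']/M['m00'])
H=np.array([.725,-.185,.05])
def ang(p): d=p-H;return np.hypot(d[0],d[2]),np.degrees(np.arctan2(d[2],-d[0])-np.arctan2(.03,.257))
for y in(-.186,-.180,-.175):
    a,v=ray(S,us);p=a+v*(y-a[1])/v[1];print("scene",p.round(4),ang(p))
im=cv2.imread("pics/wa.png");o=cv2.inRange(cv2.cvtColor(im,cv2.COLOR_BGR2HSV),(3,150,80),(18,255,255))
c,_=blob(o,(200,330,100,384));M=cv2.moments(c);uw=(M['m10']/M['m00'],M['m01']/M['m00'])
p,g=two(ray(S,us),ray(W,uw,True));print("2view",p,g,ang(p))
b=cv2.imread("pics/top0.png").astype(int);a=cv2.imread("pics/top11.png").astype(int)
print("board diff",np.abs(a-b)[100:300,90:245].max(),np.abs(a-b)[100:300,90:245].mean())
s=robot.state();print(s["dq"].round(2))
E
```

```text
scene [ 0.6201 -0.186   0.2948] (np.float64(0.2663441118800839), np.float64(60.15162440655565))
scene [ 0.6104 -0.18    0.2801] (np.float64(0.25707117402758034), np.float64(56.864050761820025))
scene [ 0.6023 -0.175   0.2678] (np.float64(0.2500331948441719), np.float64(53.9460251452754))
2view [ 0.61216657 -0.18116292  0.28281257] 0.00011620764991663267 (np.float64(0.25871427728439755), np.float64(57.48459731383423))
board diff 30 15.478645161290322
[ 0.16  0.11  0.92 -0.34  0.16 -2.31]
```

>>> move_arm --deltas '[[[0, 0, 0.5], [-0.002, -0.003, 0], -1], [[0, 0, 0.8], [-0.004, -0.006, 0], -1], [[0, 0, 0.8], [-0.004, -0.006, 0], -1], [[0, 0, 0.8], [-0.004, -0.006, 0], -1], [[0, 0, 0.8], [-0.004, -0.006, 0], -1], [[0, 0, 0.8], [-0.004, -0.006, 0], -1], [[0, 0, 0.8], [-0.004, -0.006, 0], -1], [[0, 0, 0.8], [-0.004, -0.006, 0], -1]]'

```text
time: 19.88
position: [0.6068, -0.1881, 0.2347]
orientation: [86.9, 83.8, 178.3]
wrist_force: [-3.1, -1.0, -0.4]
width: 0.042
```

```bash
python3 ang.py; python3 - <<'E'
from h import *; from station import robot
S=robot.camera_model("scene");W=robot.camera_model("wrist");H=np.array([.725,-.185,.05])
im=robot.grab_frame("scene")[:,:,::-1].copy();t=robot.grab_frame("top")[:,:,::-1].copy()
def m(im,w):
    o=cv2.inRange(cv2.cvtColor(im,cv2.COLOR_BGR2HSV),(3,150,85),(18,255,255));c,_=blob(o,w);M=cv2.moments(c);return M['m10']/M['m00'],M['m01']/M['m00']
p,g=two(ray(S,m(im,(100,260,90,260))),ray(W,m(cv2.imread("pics/wa.png"),(200,330,100,384)),True));d=p-H
print(p,g,np.hypot(d[0],d[2]),np.degrees(np.arctan2(d[2],-d[0])-np.arctan2(.03,.257)))
a=t[100:300,90:245].astype(float);b=cv2.imread("pics/top0.png")[100:300,90:245].astype(float)
print("board shift",cv2.phaseCorrelate(cv2.cvtColor(b.astype(np.uint8),6).astype(float),cv2.cvtColor(a.astype(np.uint8),6).astype(float)),(a-b).mean((0,1)),(a-b).std((0,1)))
s=robot.state();print(s["wrist_force"],s["width"],s["dq"].round(2),s["time"])
E
```

```text
grip [ 0.61149212 -0.18826573  0.27845466] r 0.25509914067651446 lid est 61.12862624721824
tab (256, 261, 31, 29) 702.5
[ 0.61895869 -0.18090021  0.28586527] 0.00046651342222271957 0.25860623479597833 59.133975225800974
board shift ((-0.009173532199980627, -0.0014071704055567125), 0.9952959972993801) [13.83725806 16.91580645 18.33793548] [6.59578547 5.4457508  5.80820273]
[-3.52750247 -0.79548819 -0.01654798] 0.04231456710226493 [ 0.02 -0.05 -0.14  0.03  0.03 -0.04] 20.025
```

```bash
python3 -c "
from station import robot
print(robot.finish_job())"
```

```text
the job is handed in; nothing more can be done
None
```

The lock is open, the lid is held at about 60°, and the job is handed in with the fingers still gripping the upper handle. The station gave no verdict.

**What I did:**
- I pushed the lock tab to +y with shut fingers until it hit its stop. Force rose from 8 to 13 N with no further movement. Its measured position changed by about 13 mm, with the lid still shut.
- I then gripped the upper handle at 70 N and lifted the lid along its hinge arc.

**Last checks:**
- **Lid angle:** two-view triangulation of the tab gave 59.1° and the arm's own kinematics gave 61.1°. They differ by 2°, but both are inside the ±7° allowed. The arm's joints were nearly still.
- **Grip:** the finger opening was 42 mm on the 44 mm handle, with grip force still applied. I had no direct reading of finger contact force.
- **Lock:** the tab was 7 mm to the +y side of the handle's middle, which is fully unlocked.
- **Board:** image correlation against the start picture showed no shift of the board area (0.01 px). Overall brightness had changed.

**What disagreed or went wrong:**
- The shut fingertips turned out to be about 25 mm behind the reported TCP. My first push passed over the tab without touching it, so I felt down onto the handle and corrected for the offset. That contact peaked at about 23 N.
- My first approach pose took joint 3 to within 0.01° of its limit, so I switched to a steeper pitch.

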